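# Free the clamped carrier of dessert jars on the settling table and hold it up level

## Task

The dessert jars on the vibrating settling table are done: turn the black wing knob on its plate anticlockwise about a quarter turn to free the retaining bar, and pull the bar by its upright tab back from the jar carrier as far as it goes. Then take the carrier by its handle, lift it straight up until it is about 10 cm clear of the plate with all four jars in it, and keep holding it there level and still so that I can wipe the plate underneath: finish while holding it. Keep the carrier level all the way and leave the other things on the bench where they are.

Things in the scene. Friction and masses are not known exactly. Their poses are not given: they have to be found in the camera images.
- vibro: The settling table: a low steel machine that stands fixed on the bench, with the knob and the retaining bar on its plate. Origin: centre of its underside, on the bench; axes as plate_spot, which lies 80 mm from here towards -y and 95 mm up.
- plate_spot (a point): Point on the top face of the settling table's plate, in the middle of the carrier's place; it is fixed to the table. The table is a low steel machine with a white plastic plate 250 x 360 mm, top 95 mm above the bench. Its axes are the table's: z up, y along it from the carrier to bar, knob and tab. The plate spans x +-125 mm and y -100 to +260 mm from here. A fixed fence 20 mm high stands 71 mm from here on the -y side.
- knob_wing (a point): Centre of the wing of the black clamp knob, the point to grip, 40 mm above the plate, 160 mm from plate_spot along y and on the table's middle line. Wing 56 long x 14 thick x 30 mm high, its long side along this point's x axis; the point turns with the knob about its vertical z. From 15 mm below this point down: a hub of 21 mm diameter. The knob stands on a fixed stud through the slot of the bar's tongue and does not travel with the bar.
- clamp_knob (a joint): Turn of the clamp knob in rad: 0 = screwed hard down (stop), grows anticlockwise seen from above, stop at 2.6. It starts tight, between 0 and 0.25. The grip on the bar's tongue weakens as it is turned and is fully gone from about 0.9 on. Friction about 0.1 N m; it stays where it is left.
- retainer_tab (a point): Centre of the upright black pull tab at the outer end of the retaining bar's tongue, 32 mm above the plate; 38 wide (x) x 10 thick (y) x 30 mm high (top 47 mm above the plate), axes as the table's. The flat tongue (36 mm wide, top 5 mm above the plate) runs from the tab under the knob to the bar, which is 130 mm long (x) and 30 mm high; its lip reaches over the carrier's rim, so the carrier cannot be lifted while the bar stands against it.
- retainer (a joint): Slide of the retaining bar in m: 0 = against the carrier, grows along the table's y, away from the carrier, stop at 0.035. It starts between 0 and 0.003. With the knob loose it slides with about 1.5 N and stays where it is left; with the knob tight it holds against 20 N. The lip is clear of the carrier's rim from about 0.015 on.
- carrier: The steel jar carrier on the settling table. Origin: centre of its underside. Square tray 125 x 125 x 22 mm with an out-turned rim (139 mm over all) and four cells, a lidded jar in each; a rod rises at both x ends to the overhead handle along x. With the jars 0.65 to 0.97 kg, the weight straight below the handle's middle. It stands within 12 mm of plate_spot, its axes along the table's.
- carrier_handle (a point): Centre of the carrier's handle grip, 125 mm above the carrier's underside: a level black round bar of 16 mm diameter, 92 mm long along the point's x axis; z up. The jars' lids end 58 mm below this point, the rods stand 65 mm to either side along x.
- jar1_mid (a point): Centre (half-way up) of dessert jar 1 in the carrier: glass with a brass lid, 54 mm diameter x 64 mm high, about 130 g; it stands loose in cell 1 on the 3 mm thick tray floor.
- jar2_mid (a point): Centre (half-way up) of dessert jar 2 in the carrier: glass with a brass lid, 54 mm diameter x 64 mm high, about 130 g; it stands loose in cell 2 on the 3 mm thick tray floor.
- jar3_mid (a point): Centre (half-way up) of dessert jar 3 in the carrier: glass with a brass lid, 54 mm diameter x 64 mm high, about 130 g; it stands loose in cell 3 on the 3 mm thick tray floor.
- jar4_mid (a point): Centre (half-way up) of dessert jar 4 in the carrier: glass with a brass lid, 54 mm diameter x 64 mm high, about 130 g; it stands loose in cell 4 on the 3 mm thick tray floor.
- cell1 (a point): Point of the carrier where the centre of jar 1 belongs: 35 mm above the carrier's underside, -30.5 mm in x and +30.5 mm in y.
- cell2 (a point): Point of the carrier where the centre of jar 2 belongs: 35 mm above the carrier's underside, -30.5 mm in x and -30.5 mm in y.
- cell3 (a point): Point of the carrier where the centre of jar 3 belongs: 35 mm above the carrier's underside, +30.5 mm in x and +30.5 mm in y.
- cell4 (a point): Point of the carrier where the centre of jar 4 belongs: 35 mm above the carrier's underside, +30.5 mm in x and -30.5 mm in y.
- spare_carrier: Bystander: a second, empty carrier of the same make, standing on the bench beside the settling table (on its -y side). Origin: centre of its underside; 150 mm tall box of 139 x 139 mm at most.
- spare_jar: Bystander: a jar like the others, on the bench near the table's corner by the spare carrier. Origin: centre of its underside.
- cake_ring: Bystander: steel cake ring, 80 mm diameter x 45 mm, on the bench on the +y side of the table. Origin: centre of its underside.
- palette_knife: Bystander: spatula 260 mm long lying on the bench behind the table. Origin: its middle, underneath.
- pastry_brush: Bystander: brush 200 mm long lying on the bench on the +y side of the table. Origin: its middle, underneath.
- syrup_bottle: Bystander: white bottle, 60 mm diameter x 150 mm, on the bench behind the table. Origin: centre of its underside.
There are look-alikes about, which are no part of the job. What is shaped like the carrier but pink is not meant.

How it is judged:
By the outcome, as a careful person would: the job done as asked, in the order asked, and still so for the second after the job is handed in, while the arm keeps its last pose, push and grip.
It also fails if it takes over 53 s, if anything falls off the work surface, if the arm or the gripper's body presses on something with over 40 N, if the wrist force passes 120 N, or if a joint passes its speed limit or range.

## Robot

A 7-joint arm with a two-finger parallel gripper is mounted at the origin on the work surface. World frame = base frame: x ahead of the robot, y to its left, z up, the work surface at z = 0. Lengths are in m, angles in degrees, forces in N, time in s.
With the tool pointing down it reaches from about 0.425 to 0.875 m from the base axis. Payload 4.7 kg.
Tool frame: the origin (TCP) lies at the very end of the fingers, on their centre line; the grasp point (between the pads) lies 19 mm behind it; z points along the fingers, y is the direction in which the jaws open and shut (so a half turn about z gives the same grasp; the last joint's range is limited). The gripper opens to 87 mm and grips with 3 to 60 N. Pads are 19 mm wide; open, the fingers measure 117 mm over their backs; the gripper's body (75 mm by 190 mm) begins 51 mm behind the grasp point.
Start: joints at [72.027, 18.392, -4.016, 83.108, 1.295, 78.541, -3.26], TCP at [0.209, -0.615, 0.223] pointing down, gripper open.
Joint ranges: [-163.93, 163.93], [-17.29, 119.83], [-79.2, 71.16], [3.27, 140.29], [-89.18, 269.18], [5.43, 117.66], [-154.24, 154.24]. Speed limits (degrees/s): [147.25, 147.25, 180, 180, 180, 180, 180].

## Interface

Orientations are given as [roll, pitch, yaw] about the fixed x, y, z axes, in that order (R = Rz(yaw) Ry(pitch) Rx(roll)).
In Python, from cell import sensors, imaging, ticket gives the robot as it stands.
- The arm moves only by the tool carry_out, never from a script. Its argument "plan" is a list of rows, each an object of numbers: "fingers": the closure, from -1 (fully open) to 1 (shut); "dx", "dy", "dz": the shift along the tool's x, y, z normalised to -1 to 1, where 1 is 0.03 m; "rx", "ry", "rz": the turn, a rotation vector about the tool's x, y, z normalised to -1 to 1, where 1 is 10 degrees. A call has 1 to 12 rows; each row shifts and turns the commanded pose from where the row before left it, along the tool's axes as they then stand; what a row does not reach is not made up. A row lasts 1/8 s, in which the tool goes at most 62.5 mm and 10.7 degrees, less where a joint would pass 70% of its speed; a pose out of reach is approached as far as the arm can. A call with a number of a shift or a turn outside -1 to 1 is refused whole. A call with a gripper value outside its range is refused whole. The fingers move at their own pace and stop on an object; "force" is the grip in N (left out, the last holds). Time passes only in rows, so rows that do not move let the fingers close. It gives the time, the measured TCP pose, the force and the opening at its end, in the units of the state.
- sensors.get_obs(): the state, without advancing time (a new reading comes with each control period).
- imaging.read_camera(name): name is "side" or "top"; returns a dict with "color" (420x560x3 uint8, red, green, blue), "mtx" (3x3 intrinsics, pixels), "extrinsics" (4x4, takes a point from world to camera coordinates). Camera axes: x right, y down, z forward; pixel columns grow to the right and rows downward; lengths in m; the calibration is good to about 2 mm. A picture is of the moment at which its call begins. There is no depth.
- ticket.sign_off(): hands the job in, once; it reports no verdict.
The state is a dict: "time_s": time; "qpos": joint angles; "joint_velocities": joint speeds; "effort": joint torques, N m; "tool_pos": TCP position; "tool_rot": TCP orientation; "force": force on the tool from outside, world axes, zero at the start; "wrist_torque": the same for the moment, N m; "grip_width": finger opening in m.
Only numpy, scipy, OpenCV 4.12 (cv2) and the standard library are available. Lean on these libraries where they do the work, as an engineer would, in place of code of your own. Each camera call takes 0.05 s, during which the arm holds its last target.

## Working session

There is one attempt and no reset: what is moved stays moved. The work goes in short steps, Python scripts to look and compute and a tool call to move; the robot and the scene stay as the last step left them, time stands still between calls to the robot, and variables do not carry over. Pictures are saved under pics/ and viewed, and the job is handed in when it is done.

Besides the shell and the picture viewer there is one more tool, called as name(argument=value, ...), one argument or row to a line, values as JSON. carry_out: Moves the arm, as the interface text tells. Scaled input: -1 to 1 covers 0.03 m each way for a shift and 10 degrees each way for a turn. Its arguments: {"type":"object","properties":{"plan":{"type":"array"},"force":{"type":"number"}},"required":["plan"]}

```bash
mkdir -p pics
python3 - <<'E'
from cell import sensors, imaging
import cv2,numpy as np
print(sensors.get_obs())
for n in("side","top"):
    r=imaging.read_camera(n); cv2.imwrite(f"pics/{n}0.png",r["color"][:,:,::-1])
    np.savez(f"{n}_cal.npz",m=r["mtx"],e=r["extrinsics"]); print(r["mtx"],r["extrinsics"])
E
```

```text
{'time_s': 0.0, 'qpos': array([72.0279399 , 18.44081929, -4.01716157, 83.17613489,  1.29563224,
       78.53973084, -3.25791648]), 'joint_velocities': array([ 0.01326263,  0.00624743, -0.09215437,  0.04981988,  0.08397901,
        0.05485831, -0.03193092]), 'effort': array([ 6.91425498e-05, -4.91288996e+01, -4.04010275e-01, -3.12523842e+01,
       -6.40095212e-02,  4.38728440e-02,  1.78570608e-04]), 'tool_pos': array([ 0.20904193, -0.6148781 ,  0.22143099]), 'tool_rot': array([-1.79888601e+02,  5.84161998e-03,  1.87855995e+01]), 'force': array([-0.49579342, -0.86829951, -0.19200783]), 'wrist_torque': array([0.06540695, 0.01581233, 0.00964031]), 'grip_width': 0.08678308402826584}
[[453.07507605   0.         282.87743917]
 [  0.         453.07507605 208.79100199]
 [  0.           0.           1.        ]] [[-0.98236729 -0.1861936   0.01692497  0.48790728]
 [-0.11245967  0.51616233 -0.84907554  0.2077371 ]
 [ 0.1493564  -0.83600741 -0.52800026  1.29844429]
 [ 0.          0.          0.          1.        ]]
[[418.36015689   0.         276.40909777]
 [  0.         418.36015689 204.40604526]
 [  0.           0.           1.        ]] [[-0.01331503 -0.99982317 -0.01327962 -0.02778157]
 [-0.99476229  0.01459135 -0.10116853  0.49724937]
 [ 0.10134441  0.011863   -0.99478067  1.15772757]
 [ 0.          0.          0.          1.        ]]
```

View pics/side0.png

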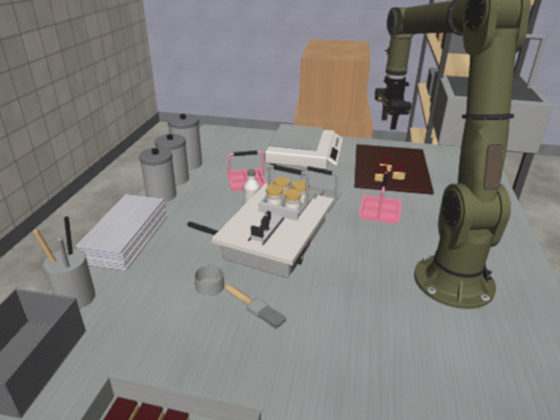

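View pics/top0.png

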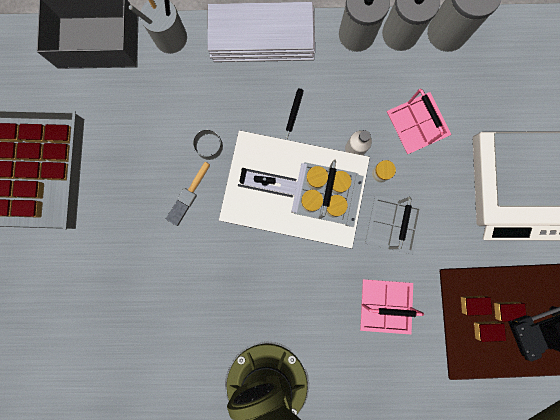

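Candidates (top view): the steel carrier with four brass lids on the white plate, handle at (331,185). The look-alikes are the pink carriers at (420,120) and (388,307) and the empty steel spare at (400,222). By the description, I choose the one on the plate. The knob is at about (265,180) and the tab at about (243,177). I'll check this with a close crop.

Run:
```python
import cv2
t=cv2.imread("pics/top0.png")[120:255,210:375]; cv2.imwrite("pics/top0c.png",cv2.resize(t,None,fx=4.8,fy=4.4,interpolation=cv2.INTER_CUBIC)[:600,:800])
t=cv2.imread("pics/side0.png")[160:275,205:345]; cv2.imwrite("pics/side0c.png",cv2.resize(t,None,fx=5,fy=5,interpolation=cv2.INTER_CUBIC))
```

```text
(no output)
```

View pics/top0c.png

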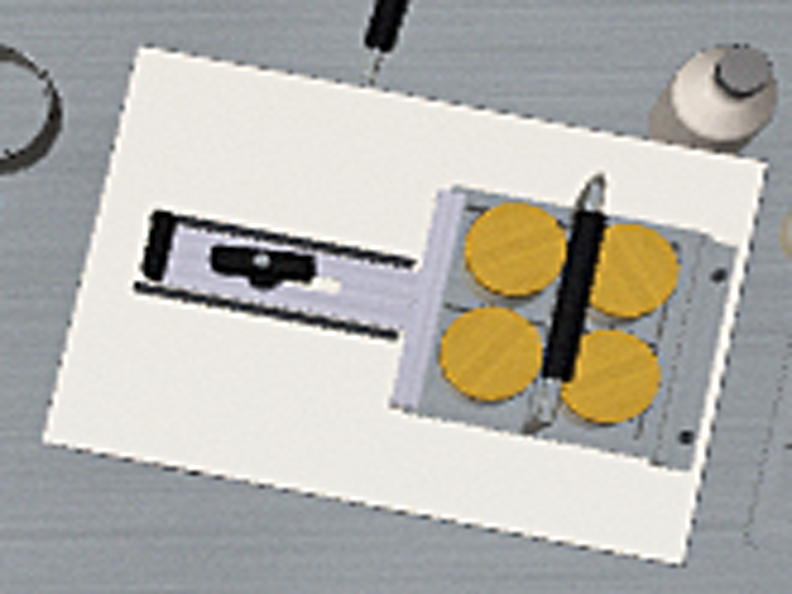

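View pics/side0c.png

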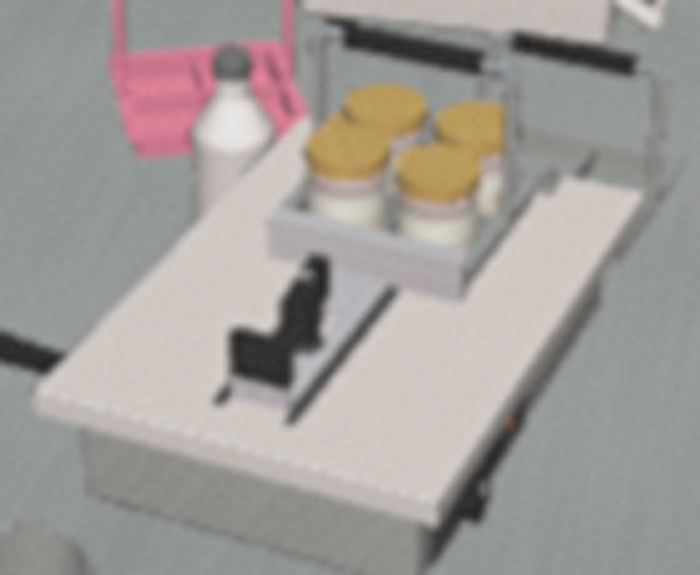

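```bash
cat > h.py <<'E'
import numpy as np,cv2
from scipy.optimize import least_squares
cal={n:(lambda z:(z["m"],z["e"]))(np.load(f"{n}_cal.npz")) for n in("side","top")}
def ray(n,uv,z):
    m,e=cal[n];R=e[:3,:3];t=e[:3,3];c=-R.T@t
    d=R.T@np.linalg.inv(m)@np.array([uv[0],uv[1],1.]);return c+d*(z-c[2])/d[2]
def proj(n,p):
    m,e=cal[n];q=m@(e[:3,:3]@np.asarray(p)+e[:3,3]);return q[:2]/q[2]
def tri(uvt,uvs):
    f=lambda p:np.r_[proj("top",p)-uvt,proj("side",p)-uvs]
    r=least_squares(f,[.5,0,.15]);return r.x,r.fun
E
python3 - <<'E'
from h import *
im=cv2.imread("pics/top0.png").astype(int)
m=((im.min(2)>205)).astype(np.uint8)
m[:,:200]=0;m[:,372:]=0;m[:120]=0;m[260:]=0
c=max(cv2.findContours(m,0,1)[0],key=cv2.contourArea)
h=cv2.convexHull(c);p=cv2.approxPolyDP(h,6,True)[:,0];print(p)
w=np.array([ray("top",u,.095)for u in h[:,0].astype(float)])
r=cv2.minAreaRect((w[:,:2]*1000).astype(np.float32));print(r)
for u in p: print(u,ray("top",u.astype(float),.095))
C=lambda u,v:(210+u/4.8,120+v/4.4)
S=lambda u,v:(205+u/5,160+v/5)
print("knob",ray("top",C(263,262),.15))
print("wing ends",ray("top",C(212,258),.15),ray("top",C(316,268),.15))
print("tab",ray("top",C(158,245),.142))
print("handle",ray("top",C(575,297),.223+.005))
print("handle ends",ray("top",C(592,212),.225),ray("top",C(560,380),.225))
E
```

```text
[[239 131]
 [369 157]
 [351 247]
 [219 219]]
((532.923828125, -83.47006225585938), (358.9663391113281, 248.9175567626953), 77.3414306640625)
[239 131] [0.69115641 0.06316731 0.095     ]
[369 157] [ 0.61382939 -0.28559595  0.095     ]
[351 247] [ 0.37441059 -0.22991387  0.095     ]
[219 219] [0.4529839  0.11733661 0.095     ]
knob [ 0.54805972 -0.00752709  0.15      ]
wing ends [0.55081738 0.01949412 0.15      ] [ 0.54412097 -0.03556153  0.15      ]
tab [0.56025868 0.0488483  0.142     ]
handle [ 0.51414554 -0.16287079  0.228     ]
handle ends [ 0.56050506 -0.17278483  0.225     ] [ 0.47010649 -0.15474866  0.225     ]
```

The crop confirms the choice: steel carrier, four brass lids, black handle, wing nearly along the table's y. The fit gives a table yaw of −12.7°, plate_spot (0.515,−0.162), knob (0.550,−0.006), wing direction about 83° and tab 215 mm along y. I'll move over the knob first, going up and across.

carry_out(
  plan=[
    {"fingers": -1,"dx": 0.5,"dy": -0.4,"dz": -1},
    {"fingers": -1,"dx": 0.96,"dy": -0.87,"dz": -1},
    {"fingers": -1,"dx": 0.96,"dy": -0.87,"dz": -0.8},
    {"fingers": -1,"dx": 0.96,"dy": -0.87},
    {"fingers": -1,"dx": 0.96,"dy": -0.87},
    {"fingers": -1,"dx": 0.96,"dy": -0.87},
    {"fingers": -1,"dx": 0.96,"dy": -0.87},
    {"fingers": -1,"dx": 0.96,"dy": -0.87},
    {"fingers": -1,"dx": 0.96,"dy": -0.87},
    {"fingers": -1,"dx": 0.96,"dy": -0.87},
    {"fingers": -1,"dx": 0.96,"dy": -0.87},
    {"fingers": -1,"dx": 0.96,"dy": -0.87},
  ],
)

```text
validation failed for argument at $.pl...
```

carry_out(
  plan=[
    {"fingers": -1,"dx": 0.96,"dy": -0.87},
    {"fingers": -1,"dx": 0.96,"dy": -0.87},
    {"fingers": -1,"dx": 0.96,"dy": -0.87},
    {"fingers": -1,"dx": 0.96,"dy": -0.87},
    {"fingers": -1,"dx": 0.96,"dy": -0.87},
    {"fingers": -1,"rz": -1},
    {"fingers": -1,"rz": -1},
    {"fingers": -1,"rz": -1},
    {"fingers": -1,"rz": -1},
    {"fingers": -1,"rz": -1},
    {"fingers": -1,"rz": -1},
    {"fingers": -1,"rz": -0.4},
  ],
)

```text
validation failed for argument at $.pl...
```

carry_out(
  plan=[
    {"fingers": -1,"dx": 0.5,"dy": -0.4,"dz": -1,"rx": 0,"ry": 0,"rz": 0},
  ],
)

```text
time_s: 0.22
tool_pos: [0.2173, -0.5982, 0.249]
tool_rot: [-179.6, 0.1, 18.6]
force: [0.9, 0.5, -0.1]
grip_width: 0.0869
```

carry_out(
  plan=[
    {"fingers": -1,"dx": 0.97,"dy": -0.87,"dz": -1,"rx": 0,"ry": 0,"rz": 0},
    {"fingers": -1,"dx": 0.97,"dy": -0.87,"dz": -0.8,"rx": 0,"ry": 0,"rz": 0},
    {"fingers": -1,"dx": 0.97,"dy": -0.87,"dz": 0,"rx": 0,"ry": 0,"rz": 0},
    {"fingers": -1,"dx": 0.97,"dy": -0.87,"dz": 0,"rx": 0,"ry": 0,"rz": 0},
    {"fingers": -1,"dx": 0.97,"dy": -0.87,"dz": 0,"rx": 0,"ry": 0,"rz": 0},
    {"fingers": -1,"dx": 0.97,"dy": -0.87,"dz": 0,"rx": 0,"ry": 0,"rz": 0},
    {"fingers": -1,"dx": 0.97,"dy": -0.87,"dz": 0,"rx": 0,"ry": 0,"rz": 0},
    {"fingers": -1,"dx": 0.97,"dy": -0.87,"dz": 0,"rx": 0,"ry": 0,"rz": 0},
    {"fingers": -1,"dx": 0.97,"dy": -0.87,"dz": 0,"rx": 0,"ry": 0,"rz": 0},
    {"fingers": -1,"dx": 0.97,"dy": -0.87,"dz": 0,"rx": 0,"ry": 0,"rz": 0},
    {"fingers": -1,"dx": 0.97,"dy": -0.87,"dz": 0,"rx": 0,"ry": 0,"rz": 0},
    {"fingers": -1,"dx": 0.97,"dy": -0.87,"dz": 0,"rx": 0,"ry": 0,"rz": 0},
  ],
)

```text
time_s: 1.72
tool_pos: [0.4496, -0.189, 0.3062]
tool_rot: [-180.0, 0.0, 18.8]
force: [0.3, -1.4, 0.3]
grip_width: 0.0869
```

carry_out(
  plan=[
    {"fingers": -1,"dx": 0.97,"dy": -0.87,"dz": 0,"rx": 0,"ry": 0,"rz": 0},
    {"fingers": -1,"dx": 0.97,"dy": -0.87,"dz": 0,"rx": 0,"ry": 0,"rz": 0},
    {"fingers": -1,"dx": 0.97,"dy": -0.87,"dz": 0,"rx": 0,"ry": 0,"rz": 0},
    {"fingers": -1,"dx": 0.97,"dy": -0.87,"dz": 0,"rx": 0,"ry": 0,"rz": 0},
    {"fingers": -1,"dx": 0.97,"dy": -0.87,"dz": 0,"rx": 0,"ry": 0,"rz": -1},
    {"fingers": -1,"dx": 0,"dy": 0,"dz": 0,"rx": 0,"ry": 0,"rz": -1},
    {"fingers": -1,"dx": 0,"dy": 0,"dz": 0,"rx": 0,"ry": 0,"rz": -1},
    {"fingers": -1,"dx": 0,"dy": 0,"dz": 0,"rx": 0,"ry": 0,"rz": -1},
    {"fingers": -1,"dx": 0,"dy": 0,"dz": 0,"rx": 0,"ry": 0,"rz": -1},
    {"fingers": -1,"dx": 0,"dy": 0,"dz": 0,"rx": 0,"ry": 0,"rz": -1},
    {"fingers": -1,"dx": 0,"dy": 0,"dz": 0,"rx": 0,"ry": 0,"rz": -0.4},
    {"fingers": -1,"dx": 0,"dy": 0,"dz": 0,"rx": 0,"ry": 0,"rz": 0},
  ],
)

```text
time_s: 3.22
tool_pos: [0.5448, -0.0199, 0.3061]
tool_rot: [-180.0, 0.0, 82.7]
force: [-0.1, -0.7, -0.2]
grip_width: 0.087
```

Run:
```python
from h import *
S=lambda p:[round(float(x)) for x in ((proj("side",p)-[205,160])*5)]
T=lambda p:[round(float(x)) for x in ((proj("top",p)-[210,120])*[4.8,4.4])]
y=np.array([.219,.9757,0]);x=np.array([.9757,-.219,0]);s=np.array([.5154,-.1615,.095])
for n,p in dict(knobtop=s+.16*y+[0,0,.055],tabtop=s+.215*y+[0,0,.047],handle=s+[0,0,.125],hl=s+.046*x+[0,0,.125],hr=s-.046*x+[0,0,.125],tabl=s+.215*y+.019*x+[0,0,.047],tabr=s+.215*y-.019*x+[0,0,.047]).items(): print(n,S(p),T(p))
im=cv2.imread("pics/side0.png"); c=lambda a,b:cv2.resize(im[a[0]:a[1],b[0]:b[1]],None,fx=12,fy=12,interpolation=cv2.INTER_CUBIC)
```

```text
knobtop [304, 271] [259, 258]
tabtop [262, 331] [159, 241]
handle [414, 48] [570, 297]
hl [346, 34] [588, 214]
hr [484, 63] [552, 380]
tabl [232, 323] [167, 210]
tabr [293, 339] [151, 273]
```

carry_out(
  plan=[
    {"fingers": -1,"dx": 0.48,"dy": 0.1,"dz": 1,"rx": 0,"ry": 0,"rz": 0},
    {"fingers": -0.2,"dx": 0,"dy": 0,"dz": 1,"rx": 0,"ry": 0,"rz": 0},
    {"fingers": -0.2,"dx": 0,"dy": 0,"dz": 1,"rx": 0,"ry": 0,"rz": 0},
    {"fingers": -0.2,"dx": 0,"dy": 0,"dz": 1,"rx": 0,"ry": 0,"rz": 0},
    {"fingers": -0.2,"dx": 0,"dy": 0,"dz": 1,"rx": 0,"ry": 0,"rz": 0},
    {"fingers": -0.2,"dx": 0,"dy": 0,"dz": 0.7,"rx": 0,"ry": 0,"rz": 0},
    {"fingers": -0.2,"dx": 0,"dy": 0,"dz": 0.4,"rx": 0,"ry": 0,"rz": 0},
    {"fingers": -0.2,"dx": 0,"dy": 0,"dz": 0,"rx": 0,"ry": 0,"rz": 0},
  ],
)

```text
time_s: 4.22
tool_pos: [0.5494, -0.006, 0.1229]
tool_rot: [-179.9, -0.0, 82.7]
force: [-0.8, -0.1, 0.6]
grip_width: 0.0523
```

Run:
```python
from cell import sensors, imaging
import cv2
a=imaging.read_camera("side")["color"][150:270,205:345,::-1];cv2.imwrite("pics/s1.png",cv2.resize(a,None,fx=5,fy=5,interpolation=cv2.INTER_CUBIC))
```

```text
(no output)
```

View pics/s1.png

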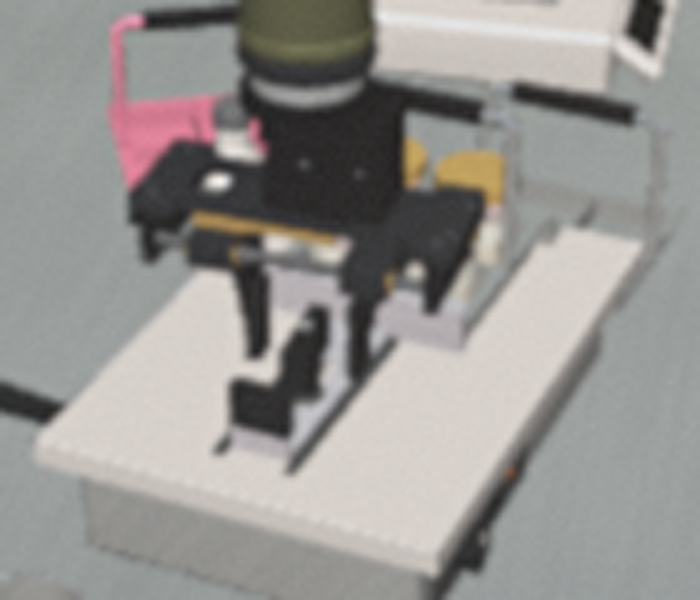

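The fingers straddle the wing (finger tips at crop (255,350) and (360,370), knob at (310,350)). Closing now.

carry_out(
  plan=[
    {"fingers": 1,"dx": 0,"dy": 0,"dz": 0,"rx": 0,"ry": 0,"rz": 0},
    {"fingers": 1,"dx": 0,"dy": 0,"dz": 0,"rx": 0,"ry": 0,"rz": 0},
    {"fingers": 1,"dx": 0,"dy": 0,"dz": 0,"rx": 0,"ry": 0,"rz": 0},
    {"fingers": 1,"dx": 0,"dy": 0,"dz": 0,"rx": 0,"ry": 0,"rz": 0},
    {"fingers": 1,"dx": 0,"dy": 0,"dz": 0,"rx": 0,"ry": 0,"rz": 0},
  ],
  force=25,
)

```text
time_s: 4.9
tool_pos: [0.5507, -0.0061, 0.1237]
tool_rot: [179.9, -0.0, 82.8]
force: [3.1, -1.8, -1.1]
grip_width: 0.0136
```

```bash
python3 -c "
from cell import sensors;o=sensors.get_obs();print(o['qpos'],o['wrist_torque'],o['force'],o['grip_width'])"
```

```text
[ 34.92802129  14.5676643  -41.93704262 103.34722146  10.62515414
  65.96459876 -17.66122369] [-0.01529229 -0.76928215 -0.06673921] [ 3.05119363 -1.7697221  -1.14522665] 0.013589351171326269
```

carry_out(
  plan=[
    {"fingers": 1,"dx": 0,"dy": 0.05,"dz": 0,"rx": 0,"ry": 0,"rz": -0.5},
    {"fingers": 1,"dx": 0,"dy": 0,"dz": 0,"rx": 0,"ry": 0,"rz": -0.8},
    {"fingers": 1,"dx": 0,"dy": 0,"dz": 0,"rx": 0,"ry": 0,"rz": -0.8},
    {"fingers": 1,"dx": 0,"dy": 0,"dz": 0,"rx": 0,"ry": 0,"rz": -0.8},
    {"fingers": 1,"dx": 0,"dy": 0,"dz": 0,"rx": 0,"ry": 0,"rz": -0.8},
    {"fingers": 1,"dx": 0,"dy": 0,"dz": 0,"rx": 0,"ry": 0,"rz": -0.8},
  ],
)

```text
time_s: 5.65
tool_pos: [0.552, -0.0058, 0.1237]
tool_rot: [179.9, 0.0, 128.0]
force: [2.2, -0.1, -1.9]
grip_width: 0.0142
```

carry_out(
  plan=[
    {"fingers": 1,"dx": 0,"dy": 0,"dz": 0,"rx": 0,"ry": 0,"rz": -0.8},
    {"fingers": 1,"dx": 0,"dy": 0,"dz": 0,"rx": 0,"ry": 0,"rz": -0.8},
    {"fingers": 1,"dx": 0,"dy": 0,"dz": 0,"rx": 0,"ry": 0,"rz": -0.8},
    {"fingers": 1,"dx": 0,"dy": 0,"dz": 0,"rx": 0,"ry": 0,"rz": -0.8},
    {"fingers": 1,"dx": 0,"dy": 0,"dz": 0,"rx": 0,"ry": 0,"rz": -0.8},
    {"fingers": 1,"dx": 0,"dy": 0,"dz": 0,"rx": 0,"ry": 0,"rz": -0.5},
    {"fingers": 1,"dx": 0,"dy": 0,"dz": 0,"rx": 0,"ry": 0,"rz": 0},
  ],
)

```text
time_s: 6.52
tool_pos: [0.5526, -0.0047, 0.1237]
tool_rot: [179.8, 0.1, 172.8]
force: [5.2, 3.6, -3.8]
grip_width: 0.0137
```

carry_out(
  plan=[
    {"fingers": 0.15,"dx": 0,"dy": 0,"dz": 0,"rx": 0,"ry": 0,"rz": 0},
    {"fingers": 0.15,"dx": 0,"dy": 0,"dz": 0,"rx": 0,"ry": 0,"rz": 0},
    {"fingers": 0.15,"dx": 0,"dy": 0,"dz": -0.6,"rx": 0,"ry": 0,"rz": 0},
    {"fingers": 0.1,"dx": 0,"dy": 0,"dz": -1,"rx": 0,"ry": 0,"rz": 0},
    {"fingers": 0.1,"dx": 0,"dy": 0,"dz": -1,"rx": 0,"ry": 0,"rz": 0.5},
    {"fingers": 0.1,"dx": 0,"dy": 0,"dz": 0,"rx": 0,"ry": 0,"rz": 0},
  ],
)

```text
time_s: 7.28
tool_pos: [0.5532, -0.006, 0.2051]
tool_rot: [-180.0, 0.3, 167.8]
force: [-0.3, 0.0, -0.1]
grip_width: 0.039
```

Run:
```python
from cell import sensors, imaging
import cv2
a=imaging.read_camera("side")["color"][150:270,205:345,::-1];cv2.imwrite("pics/s2.png",cv2.resize(a,None,fx=5,fy=5,interpolation=cv2.INTER_CUBIC))
```

```text
(no output)
```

View pics/s2.png

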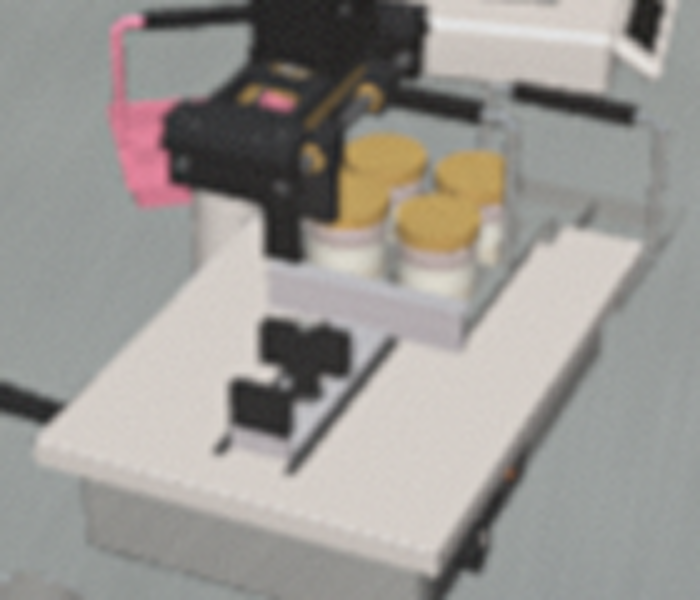

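carry_out(
  plan=[
    {"fingers": 0.1,"dx": 0.05,"dy": 0.92,"dz": 0,"rx": 0,"ry": 0,"rz": 0},
    {"fingers": 0.1,"dx": 0,"dy": 0.92,"dz": 0,"rx": 0,"ry": 0,"rz": 0},
    {"fingers": 0.1,"dx": 0,"dy": 0,"dz": 0.8,"rx": 0,"ry": 0,"rz": 0},
    {"fingers": 0.1,"dx": 0,"dy": 0,"dz": 0.8,"rx": 0,"ry": 0,"rz": 0},
    {"fingers": 0.1,"dx": 0,"dy": 0,"dz": 0.8,"rx": 0,"ry": 0,"rz": 0},
    {"fingers": 0.1,"dx": 0,"dy": 0,"dz": 0.6,"rx": 0,"ry": 0,"rz": 0},
    {"fingers": 0.1,"dx": 0,"dy": 0,"dz": 0,"rx": 0,"ry": 0,"rz": 0},
    {"fingers": 1,"dx": 0,"dy": 0,"dz": 0,"rx": 0,"ry": 0,"rz": 0},
    {"fingers": 1,"dx": 0,"dy": 0,"dz": 0,"rx": 0,"ry": 0,"rz": 0},
    {"fingers": 1,"dx": 0,"dy": 0,"dz": 0,"rx": 0,"ry": 0,"rz": 0},
    {"fingers": 1,"dx": 0,"dy": 0,"dz": 0,"rx": 0,"ry": 0,"rz": 0},
  ],
)

```text
time_s: 8.7
tool_pos: [0.563, 0.0523, 0.1124]
tool_rot: [179.6, 0.2, 167.9]
force: [3.3, 8.2, -2.2]
grip_width: 0.0097
```

carry_out(
  plan=[
    {"fingers": 1,"dx": 0,"dy": 0.3,"dz": 0,"rx": 0,"ry": 0,"rz": 0},
    {"fingers": 1,"dx": 0,"dy": 0.3,"dz": 0,"rx": 0,"ry": 0,"rz": 0},
    {"fingers": 1,"dx": 0,"dy": 0.3,"dz": 0,"rx": 0,"ry": 0,"rz": 0},
    {"fingers": 1,"dx": 0,"dy": 0.2,"dz": 0,"rx": 0,"ry": 0,"rz": 0},
    {"fingers": 1,"dx": 0,"dy": 0,"dz": 0,"rx": 0,"ry": 0,"rz": 0},
  ],
)

```text
time_s: 9.32
tool_pos: [0.5695, 0.0817, 0.1122]
tool_rot: [179.9, 0.1, 167.8]
force: [2.0, 0.5, 4.9]
grip_width: 0.0099
```

carry_out(
  plan=[
    {"fingers": 1,"dx": 0,"dy": 0.15,"dz": 0,"rx": 0,"ry": 0,"rz": 0},
    {"fingers": 1,"dx": 0,"dy": 0.1,"dz": 0,"rx": 0,"ry": 0,"rz": 0},
    {"fingers": 1,"dx": 0,"dy": 0.05,"dz": 0,"rx": 0,"ry": 0,"rz": 0},
    {"fingers": 1,"dx": 0,"dy": 0,"dz": 0,"rx": 0,"ry": 0,"rz": 0},
  ],
)

```text
time_s: 9.82
tool_pos: [0.5706, 0.0866, 0.1121]
tool_rot: [-179.8, 0.0, 167.7]
force: [-2.8, -5.6, 9.1]
grip_width: 0.01
```

carry_out(
  plan=[
    {"fingers": 0.1,"dx": 0,"dy": 0,"dz": 0,"rx": 0,"ry": 0,"rz": 0},
    {"fingers": 0.1,"dx": 0,"dy": 0,"dz": 0,"rx": 0,"ry": 0,"rz": 0},
    {"fingers": 0.1,"dx": 0,"dy": 0,"dz": -0.4,"rx": 0,"ry": 0,"rz": 0},
    {"fingers": 0.1,"dx": 0,"dy": 0,"dz": -1,"rx": 0,"ry": 0,"rz": 0},
    {"fingers": -0.2,"dx": 0,"dy": 0,"dz": -1,"rx": 0,"ry": 0,"rz": 0},
    {"fingers": -0.2,"dx": 0,"dy": 0,"dz": -1,"rx": 0,"ry": 0,"rz": 0},
    {"fingers": -0.2,"dx": 0,"dy": 0,"dz": -1,"rx": 0,"ry": 0,"rz": 0},
    {"fingers": -0.2,"dx": 0,"dy": 0,"dz": -1,"rx": 0,"ry": 0,"rz": 0},
    {"fingers": -0.2,"dx": 0,"dy": 0,"dz": -1,"rx": 0,"ry": 0,"rz": 0},
    {"fingers": -0.2,"dx": 0,"dy": 0,"dz": 0,"rx": 0,"ry": 0,"rz": 0},
  ],
)

```text
time_s: 11.08
tool_pos: [0.5715, 0.0903, 0.3065]
tool_rot: [179.9, 0.3, 167.8]
force: [-0.4, -0.0, -0.1]
grip_width: 0.0524
```

Run:
```python
from cell import sensors, imaging
import cv2
a=imaging.read_camera("side")["color"][150:270,205:345,::-1];cv2.imwrite("pics/s3.png",cv2.resize(a,None,fx=5,fy=5,interpolation=cv2.INTER_CUBIC))
a=imaging.read_camera("top")["color"][120:255,210:375,::-1];cv2.imwrite("pics/t3.png",cv2.resize(a,None,fx=4.8,fy=4.4,interpolation=cv2.INTER_CUBIC))
```

```text
(no output)
```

View pics/s3.png

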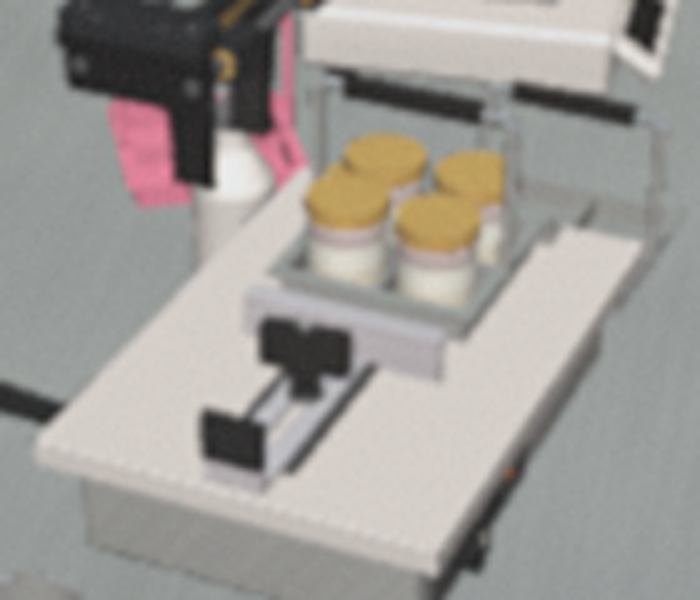

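View pics/t3.png

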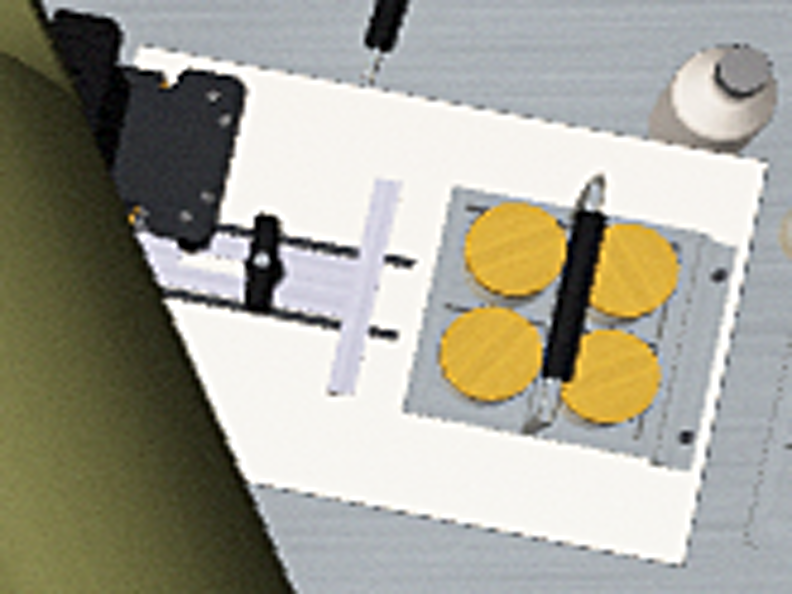

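Run:
```python
from h import *
C=lambda u,v:np.array((210+u/4.8,120+v/4.4))-[.4,.4]
S=lambda u,v:np.array((205+u/5,160+v/5))-[.4,.4]
print(tri(C(575.5,297),S(413,50)))
print(ray("top",C(575.5,297),.222), ray("side",S(413,50),.222))
print(ray("top",C(263,262),.15),"knob cal")
# lids centre
print(ray("top",C((515+493+632+611)/4,(250+354+271+377)/4),.162))
```

```text
(array([ 0.5169038 , -0.16319604,  0.21907127]), array([-0.02588216, -0.22323216,  0.28853483,  0.049349  ]))
[ 0.51595408 -0.16290203  0.222     ] [ 0.51686715 -0.15764295  0.222     ]
[ 0.54910427 -0.00652017  0.15      ] knob cal
[ 0.51538678 -0.16301728  0.162     ]
```

carry_out(
  plan=[
    {"fingers": -0.2,"dx": 0,"dy": -0.96,"dz": 0,"rx": 0,"ry": 0,"rz": 0},
    {"fingers": -0.2,"dx": 0,"dy": -0.96,"dz": 0,"rx": 0,"ry": 0,"rz": 0},
    {"fingers": -0.2,"dx": 0,"dy": -0.96,"dz": 0,"rx": 0,"ry": 0,"rz": 0},
    {"fingers": -0.2,"dx": 0,"dy": -0.96,"dz": 0,"rx": 0,"ry": 0,"rz": 0},
    {"fingers": -0.2,"dx": 0,"dy": -0.96,"dz": 0,"rx": 0,"ry": 0,"rz": 0},
    {"fingers": -0.2,"dx": 0,"dy": -0.96,"dz": 0,"rx": 0,"ry": 0,"rz": 0},
    {"fingers": -0.2,"dx": 0,"dy": -0.96,"dz": 0,"rx": 0,"ry": 0,"rz": 0},
    {"fingers": -0.2,"dx": 0,"dy": -0.96,"dz": 0,"rx": 0,"ry": 0,"rz": 0},
    {"fingers": -0.2,"dx": 0,"dy": -0.94,"dz": 0,"rx": 0,"ry": 0,"rz": 0.04},
    {"fingers": -0.2,"dx": 0,"dy": 0,"dz": 0.5,"rx": 0,"ry": 0,"rz": 0},
    {"fingers": -0.2,"dx": 0,"dy": 0,"dz": 0,"rx": 0,"ry": 0,"rz": 0},
  ],
)

```text
time_s: 12.55
tool_pos: [0.5147, -0.1622, 0.2863]
tool_rot: [179.9, -0.2, 167.4]
force: [-0.0, 0.1, -0.9]
grip_width: 0.0523
```

carry_out(
  plan=[
    {"fingers": -0.2,"dx": -0.08,"dy": 0,"dz": 0.6,"rx": 0,"ry": 0,"rz": 0},
    {"fingers": -0.2,"dx": 0,"dy": 0,"dz": 0.8,"rx": 0,"ry": 0,"rz": 0},
    {"fingers": -0.2,"dx": 0,"dy": 0,"dz": 0.8,"rx": 0,"ry": 0,"rz": 0},
    {"fingers": -0.2,"dx": 0,"dy": 0,"dz": 0.6,"rx": 0,"ry": 0,"rz": 0},
    {"fingers": -0.2,"dx": 0,"dy": 0,"dz": 0,"rx": 0,"ry": 0,"rz": 0},
    {"fingers": -0.2,"dx": 0,"dy": 0,"dz": 0,"rx": 0,"ry": 0,"rz": 0},
  ],
)

```text
time_s: 13.3
tool_pos: [0.5187, -0.1639, 0.2052]
tool_rot: [-180.0, 0.1, 167.4]
force: [0.6, -0.6, 1.0]
grip_width: 0.0522
```

Run:
```python
from cell import sensors, imaging
import cv2
a=imaging.read_camera("side")["color"][110:250,205:345,::-1];cv2.imwrite("pics/s4.png",cv2.resize(a,None,fx=4.2,fy=4.2,interpolation=cv2.INTER_CUBIC))
a=imaging.read_camera("top")["color"][120:255,250:415,::-1];cv2.imwrite("pics/t4.png",cv2.resize(a,None,fx=4.8,fy=4.4,interpolation=cv2.INTER_CUBIC))
```

```text
(no output)
```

View pics/s4.png

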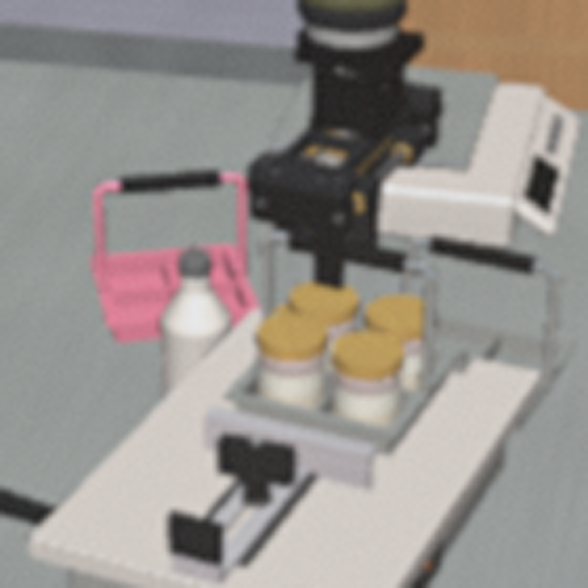

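View pics/t4.png

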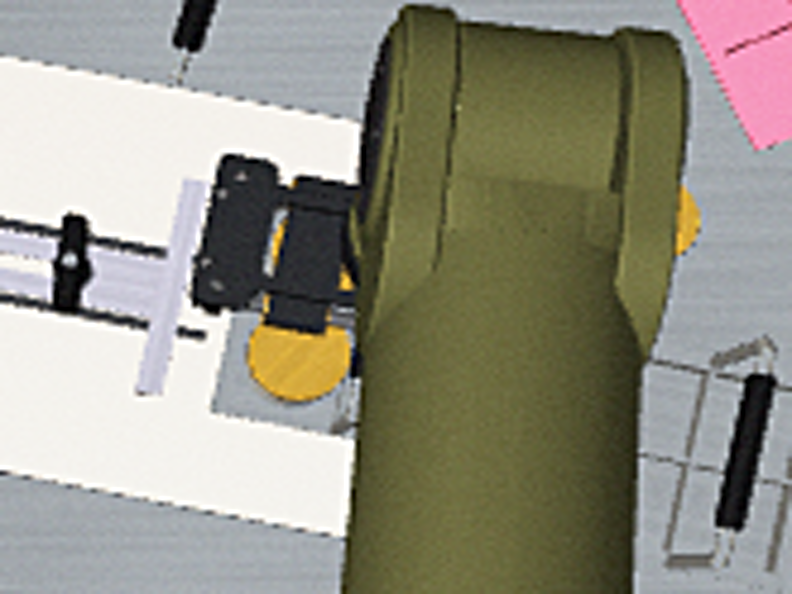

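```bash
python3 - <<'E'
from h import *
from cell import sensors
o=sensors.get_obs();print(o["tool_pos"],o["tool_rot"])
y=np.array([.219,.9757,0]);x=np.array([.9757,-.219,0]);p=np.array([.5187,-.1639,.2052])
S=lambda p:(proj("side",p)+.4-[205,110])*4.2
for d in(.026,.034,.041):
  print(S(p+d*y+.0095*x),S(p+d*y-.0095*x))
h=np.array([.5165,-.163,.22]);print(S(h),S(h+.046*x),S(h-.046*x))
E
python3 -c "
import cv2;a=cv2.imread('pics/s4.png')[200:330,230:450];cv2.imwrite('pics/s4c.png',cv2.resize(a,None,fx=3.5,fy=3.5))"
```

```text
[ 0.51881431 -0.16417524  0.20555796] [-1.79973541e+02  1.03922828e-01  1.67387320e+02]
[319.58666129 280.6925916 ] [343.56965825 285.90949702]
[315.17115896 285.35593448] [339.24335915 290.61779909]
[311.27460796 289.47119749] [335.42537992 294.77289772]
[348.65426056 251.2478401 ] [291.50133388 239.19910467] [407.05950977 263.56058481]
```

View pics/s4c.png

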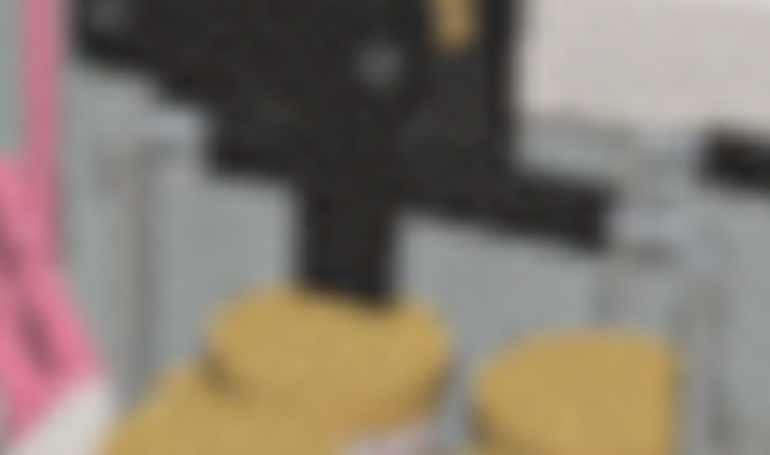

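Finger and handle projections agree to about 1 mm. I'll go down 4 mm and grip.

carry_out(
  plan=[
    {"fingers": -0.2,"dx": 0.02,"dy": 0,"dz": 0.14,"rx": 0,"ry": 0,"rz": 0},
    {"fingers": 1,"dx": 0,"dy": 0,"dz": 0,"rx": 0,"ry": 0,"rz": 0},
    {"fingers": 1,"dx": 0,"dy": 0,"dz": 0,"rx": 0,"ry": 0,"rz": 0},
    {"fingers": 1,"dx": 0,"dy": 0,"dz": 0,"rx": 0,"ry": 0,"rz": 0},
    {"fingers": 1,"dx": 0,"dy": 0,"dz": 0,"rx": 0,"ry": 0,"rz": 0},
    {"fingers": 1,"dx": 0,"dy": 0,"dz": 0,"rx": 0,"ry": 0,"rz": 0},
  ],
  force=50,
)

```text
time_s: 14.15
tool_pos: [0.5181, -0.1618, 0.2006]
tool_rot: [179.9, 0.0, 167.5]
force: [-0.5, 4.7, 2.2]
grip_width: 0.0147
```

carry_out(
  plan=[
    {"fingers": 1,"dx": 0,"dy": 0.07,"dz": 0,"rx": 0,"ry": 0,"rz": 0},
    {"fingers": 1,"dx": 0,"dy": 0,"dz": -0.1,"rx": 0,"ry": 0,"rz": 0},
    {"fingers": 1,"dx": 0,"dy": 0,"dz": -0.15,"rx": 0,"ry": 0,"rz": 0},
    {"fingers": 1,"dx": 0,"dy": 0,"dz": -0.2,"rx": 0,"ry": 0,"rz": 0},
    {"fingers": 1,"dx": 0,"dy": 0,"dz": -0.2,"rx": 0,"ry": 0,"rz": 0},
    {"fingers": 1,"dx": 0,"dy": 0,"dz": -0.1,"rx": 0,"ry": 0,"rz": 0},
    {"fingers": 1,"dx": 0,"dy": 0,"dz": 0,"rx": 0,"ry": 0,"rz": 0},
    {"fingers": 1,"dx": 0,"dy": 0,"dz": 0,"rx": 0,"ry": 0,"rz": 0},
  ],
)

```text
time_s: 15.15
tool_pos: [0.5178, -0.1619, 0.2227]
tool_rot: [-180.0, -0.0, 167.4]
force: [-0.2, 0.3, -6.9]
grip_width: 0.0143
```

Run:
```python
from cell import sensors, imaging
import cv2
o=sensors.get_obs();print(o['force'],o['wrist_torque'])
a=imaging.read_camera("side")["color"][110:250,205:345,::-1];cv2.imwrite("pics/s5.png",cv2.resize(a,None,fx=4.2,fy=4.2,interpolation=cv2.INTER_CUBIC))
```

```text
[-0.24687326  0.30308836 -6.91627891] [ 0.08783978 -0.21083485 -0.01744265]
```

View pics/s5.png

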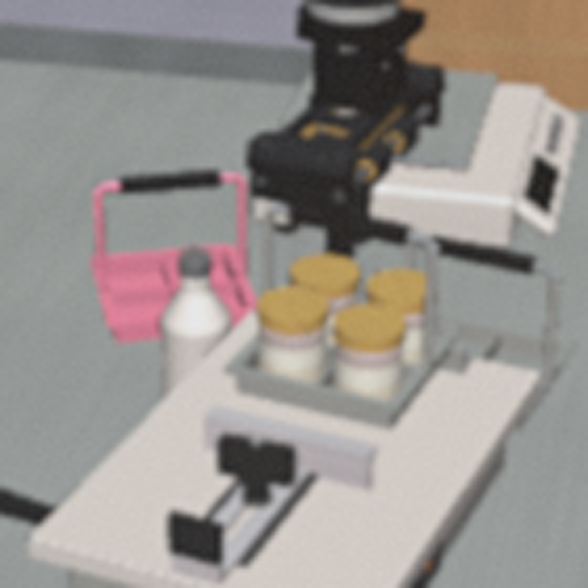

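The carrier is off the plate and level, with all four jars in. Lifting further.

carry_out(
  plan=[
    {"fingers": 1,"dx": 0,"dy": 0,"dz": -0.15,"rx": 0,"ry": 0,"rz": 0},
    {"fingers": 1,"dx": 0,"dy": 0,"dz": -0.3,"rx": 0,"ry": 0,"rz": 0},
    {"fingers": 1,"dx": 0,"dy": 0,"dz": -0.4,"rx": 0,"ry": 0,"rz": 0},
    {"fingers": 1,"dx": 0,"dy": 0,"dz": -0.4,"rx": 0,"ry": 0,"rz": 0},
    {"fingers": 1,"dx": 0,"dy": 0,"dz": -0.4,"rx": 0,"ry": 0,"rz": 0},
    {"fingers": 1,"dx": 0,"dy": 0,"dz": -0.4,"rx": 0,"ry": 0,"rz": 0},
    {"fingers": 1,"dx": 0,"dy": 0,"dz": -0.3,"rx": 0,"ry": 0,"rz": 0},
    {"fingers": 1,"dx": 0,"dy": 0,"dz": -0.2,"rx": 0,"ry": 0,"rz": 0},
    {"fingers": 1,"dx": 0,"dy": 0,"dz": -0.1,"rx": 0,"ry": 0,"rz": 0},
    {"fingers": 1,"dx": 0,"dy": 0,"dz": 0,"rx": 0,"ry": 0,"rz": 0},
    {"fingers": 1,"dx": 0,"dy": 0,"dz": 0,"rx": 0,"ry": 0,"rz": 0},
    {"fingers": 1,"dx": 0,"dy": 0,"dz": 0,"rx": 0,"ry": 0,"rz": 0},
  ],
)

```text
time_s: 16.7
tool_pos: [0.5178, -0.1619, 0.302]
tool_rot: [180.0, -0.0, 167.4]
force: [-0.2, -0.5, -7.6]
grip_width: 0.0145
```

Run:
```python
from cell import sensors, imaging
import cv2
o=sensors.get_obs();print(o['force'],o['wrist_torque'],o['tool_pos'])
a=imaging.read_camera("side")["color"][90:270,185:345,::-1];cv2.imwrite("pics/s6.png",cv2.resize(a,None,fx=3.3,fy=3.3,interpolation=cv2.INTER_CUBIC))
a=imaging.read_camera("top")["color"][:,:,::-1];cv2.imwrite("pics/t6.png",a)
```

```text
[-0.15620619 -0.45401852 -7.63768855] [ 0.07616632 -0.157854   -0.04149013] [ 0.51776651 -0.16190302  0.30201187]
```

View pics/s6.png

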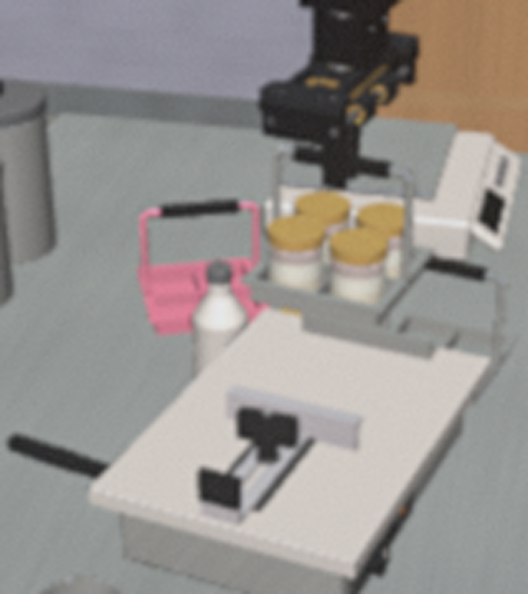

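View pics/t6.png

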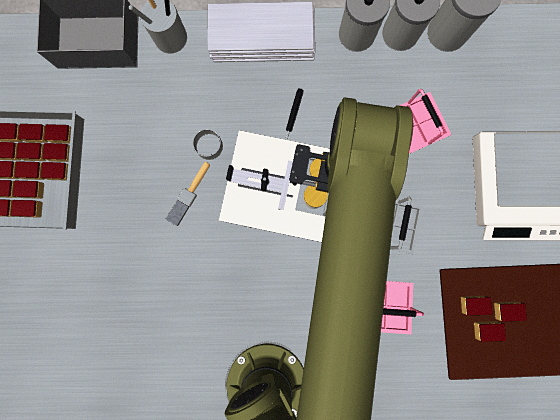

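Run:
```python
from h import *
x=np.array([.9757,-.219,0]);h=np.array([.5178,-.162,.321])
for d in(.046,-.046): print((proj("side",h+d*x)+.4-[185,90])*3.3)
from cell import ticket,sensors
o=sensors.get_obs();print(np.abs(o['joint_velocities']).max())
print(ticket.sign_off())
```

```text
[294.14341483 154.30823107]
[388.61257946 171.95613674]
0.09904691945981962
the job is handed in; nothing more can be done
None
```

The job is done and handed in at about 17 s, with the arm still holding the carrier level, about 10 cm above the plate.

- **Knob:** I gripped the wing and turned it anticlockwise by 90°. Pictures afterwards show it standing across the table.
- **Bar:** I pulled it back by its tab 35 mm, until the tab stopped following and a force built up. The pictures show it well clear of the carrier's rim.
- **Carrier:** I gripped it at the middle of its handle with 50 N and lifted it straight up 101 mm.

The last pictures showed:
- **Level:** the handle's ends are within about 2 picture pixels of where a level carrier would put them, and the tool has no tilt.
- **Still:** joint speeds were near zero and the load steady at about 7.6 N.
- **Jars:** all four were in their cells in the side view. In the top view the arm hides most of the carrier.
- **Other things on the bench:** nothing I could see had moved, but the arm blocks the top view of the syrup bottle and spare jar. The bottle stands in place in the side view; the spare jar was not seen again.

One reading disagreed: the fingers measured 14.5 mm on the 16 mm handle bar. It held steady through the lift, with no sign of slipping.

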